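# Seat and tap home the taper arbor of a trimming wheel

## Task

Take the steel taper arbor out of its wooden stand, set its tapered shank upright in the socket of the trimming wheel and let go without forcing it. Then pick up the rubber-footed tapper and drive the arbor home with its rubber foot in at least two separate gentle taps, lifting off in between, until it is locked fully home and sinks no further. Finally stand the tapper upright on the bench; do not disturb the other things, and never hammer hard or push the arbor home with the gripper.

Things in the scene. Friction and masses are not known exactly. Their poses are not given: they have to be found in the camera images.
- wheel: Benchtop trimming wheel, fixed to the bench. Blue round base 192 mm across and 40 mm high with a grey rim (197 mm across), and on its middle a hollow grey nose, 86 mm across at its foot and 72 mm at the top, that ends 85 mm above the bench. In the nose sits a bright steel sleeve, the taper socket. Origin: on the axis at the bench top; z up.
- nose_top (a point): Point on the wheel's axis level with the top of the grey nose (85 mm above the bench). Fixed. The sleeve in the nose is a stiff sliding fit: with the arbor in it, moving it down slowly takes a push of 10 to 17 N, faster motion more (about 120 N per m/s), and it stays where left; a position-controlled arm lags behind its target while driving it.
- sleeve_mouth (a point): Centre of the round mouth of the steel taper sleeve. The bore faces straight up, 29.6 mm across at the mouth, narrowing to 17 mm over its 40 mm depth, open below. It starts 18 to 20 mm above the nose top and sinks with the arbor as that is driven. An arbor set in by hand comes to rest with its collar about 4 to 5 mm above the mouth (its grip point about 40 mm above the mouth), and sinks up to about 1 mm further into the bore under load.
- lock (a joint): Clamp hidden at the bottom of the bore, m: 0 = open, 0.003 = closed on a solid stop (arbor locked home). It stays 0 until the shank tip reaches it and stays where pushed. How deep it sits differs each time: the arbor is home when it has sunk by some 6 to 19 mm from where it stood after being set in by hand. At the stop the force climbs at once and nothing sinks further.
- stand: Fixed wooden block 80 x 80 mm, 55 mm high, with one through hole 35 mm across in which the arbor hangs by its collar. Origin: centre of its underside.
- arbor_grip (a point): Loose taper arbor, about 0.35 kg, 105 mm long, upright: at the bottom a steel tapered shank 45 mm long (17 mm across at the tip, 31 mm at the top), then a brass collar 42 mm across and 9 mm thick, then a round steel neck 28 mm across and 51 mm long with a flat top. This point lies on its axis in the neck, 80 mm above the tip, 26 mm above the collar's top and 25 mm below the flat top; z points along the axis towards the flat top.
- arbor: The arbor as a whole; origin at the centre of the tip of its shank, z along its axis towards the flat top.
- arbor_head (a point): Centre of the arbor's flat top (28 mm across), where it is tapped; 105 mm above its tip.
- tapper_center (a point): Loose tapper, about 0.3 kg, standing upright on the bench, 100 mm high: black rubber foot 44 mm across and 24 mm high, above it a round pale wooden handle 31 mm across and 76 mm long. This point is on its axis half-way up (50 mm above the underside); z points up the handle.
- tapper: The tapper as a whole; origin at the centre of its underside.
- tapper_foot (a point): Centre of the underside of the tapper's rubber foot.
- bowl: Bystander: terracotta bowl 110 mm across, 50 mm high. Origin under its centre. Leave alone.
- jar: Bystander: closed amber jar 68 mm across, 85 mm high. Origin under its centre. Leave alone.
- brush: Bystander: brush lying on the bench in front of the robot. Leave alone.
Not all that is in view belongs to the job. What is meant by the arbor is not purple, and is the smaller of those in its own colour.

How it is judged:
By the outcome, as a careful person would: the job done as asked, in the order asked, and still so for the second after the job is handed in, with the robot touching nothing.
It also fails if it takes over 64 s, if anything falls off the work surface, if the arm or the gripper's body presses on something with over 40 N, if the wrist force passes 120 N, or if a joint passes its speed limit or range.

## Robot

A 7-joint arm with a two-finger parallel gripper is mounted at the origin on the work surface. World frame = base frame: x ahead of the robot, y to its left, z up, the work surface at z = 0. Lengths are in m, angles in rad, forces in N, time in s.
With the tool pointing down it reaches from about 0.35 to 0.9 m from the base axis. Payload 8.1 kg.
Tool frame: the origin (TCP) lies at the very end of the fingers, on their centre line; the grasp point (between the pads) lies grasp_offset behind it (grasp_offset is the distance from the TCP to the grasp point, in m); z points along the fingers, y is the direction in which the jaws open and shut (so a half turn about z gives the same grasp; the last joint's range is limited). The gripper opens to 85 mm and grips with 20 to 120 N. Pads are 22 mm wide; open, the fingers measure 114 mm over their backs; the gripper's body (76 mm by 85 mm) begins 54 mm behind the grasp point. The pads swing forward as they close: fully open they stand 13 mm farther back than shut.
Start: joints at [1.166, 0.434, 0.025, 1.573, -0.012, 1.134, -0.075], TCP at [0.186, -0.597, 0.231] pointing down, gripper open.
Joint ranges: [-2.62, 2.62], [-0.44, 2.09], [-1.27, 1.32], [0.08, 2.57], [-1.32, 4.46], [0.12, 2], [-2.74, 2.74]. Speed limits (rad/s): [2.22, 2.22, 3.01, 3.01, 3.14, 3.14, 3.14].

## Interface

Orientations are given as [roll, pitch, yaw] about the fixed x, y, z axes, in that order (R = Rz(yaw) Ry(pitch) Rx(roll)).
In Python, from station import state, snapshot, camera_model, finish_job, grasp_offset gives the robot as it stands.
- The arm moves only by the shell command python3 -m creep 'ROWS' [FORCE]. ROWS is JSON, a list that holds one entry, the list of rows, each a list of 7 numbers: the turn, a rotation vector about the tool's x, y, z in rad, then the shift along the tool's x, y, z in m, then the finger opening in m, from 0 to 0.0854. In form: [[[wx, wy, wz, tx, ty, tz, grip], ...]]. A call has 1 to 10 rows; each row shifts and turns the commanded pose from where the row before left it, along the tool's axes as they then stand; what a row does not reach is not made up. A row lasts 1/10 s, in which the tool goes at most 50 mm and 8.59 degrees, less where a joint would pass 70% of its speed; a pose out of reach is approached as far as the arm can. A call is refused whole if a number of a shift passes 0.05 or a number of a turn 0.15, either way. A call with a gripper value outside its range is refused whole. The fingers move at their own pace and stop on an object; FORCE is the grip in N (left out, the last holds). Time passes only in rows, so rows that do not move let the fingers close. It gives the time, the measured TCP pose, the force and the opening at its end, in the units of the state.
- state(): the state, without advancing time (a new reading comes with each control period).
- snapshot(name): name is "scene" or "top" or "wrist"; returns (picture, depth): 420x560x3 uint8, red, green, blue; 420x560 float32, m along the optical axis (not along the pixel's ray), 0 where there is no reading.
- camera_model(name): a dict with "intrinsics" (3x3 intrinsics, pixels), "R" (3x3) and "t" (3): a world point X has camera coordinates R X + t; the wrist camera has in their place "T_tool_cam" (4x4, takes a point from camera to tool coordinates, whose origin is the TCP and whose axes are the flange's). Camera axes: x right, y down, z forward; pixel columns grow to the right and rows downward; lengths in m; the calibration is good to about 2 mm. The wrist camera is an equidistant fisheye: a pixel r from the principal point sees the ray r / f radians off the axis. A picture is of the moment at which its call begins: read the wrist's pose just before it. camera_model takes no time and is no camera call.
- finish_job(): hands the job in, once; it reports no verdict.
The state is a dict: "clock": time; "joint_pos": joint angles; "qd": joint speeds; "effort": joint torques, N m; "tcp_pos": TCP position; "tcp_rot": TCP orientation; "ft_force": force on the tool from outside, world axes, zero at the start; "wrist_torque": the same for the moment, N m; "width": finger opening in m.
Only numpy, scipy, OpenCV 4.12 (cv2) and the standard library are available. Lean on these libraries where they do the work, as an engineer would, in place of code of your own. Each camera call takes 0.05 s, during which the arm holds its last target. There are 200 camera calls.

## Working session

There is one attempt and no reset: what is moved stays moved. The work goes in short steps, Python scripts to look and compute and a shell command to move; the robot and the scene stay as the last step left them, time stands still between calls to the robot, and variables do not carry over. Pictures are saved under pics/ and viewed, about 8 in all and at most 12, crops included, and the job is handed in when it is done.

```bash
mkdir -p pics; ls; python3 - <<'E'
from station import *
import cv2,numpy as np
print(state(), grasp_offset if not callable(grasp_offset) else grasp_offset())
for n in("scene","top"):
    p,d=snapshot(n); cv2.imwrite(f"pics/{n}.png",p[:,:,::-1]); np.savez(f"pics/{n}.npz",p=p,d=d); m=camera_model(n); print(n,m)
print(camera_model("wrist"))
E
```

```text
pics
{'clock': 0.0, 'joint_pos': array([ 1.16640517,  0.43522232,  0.02496789,  1.5741043 , -0.0116167 ,
        1.13400466, -0.07513331]), 'qd': array([ 0.00016718,  0.00151486, -0.00076663,  0.00019392,  0.00018826,
        0.00028674,  0.00146521]), 'effort': array([ 3.59298301e-04, -6.70467639e+01,  1.02498394e+00, -3.16206229e+01,
        1.53925462e-02,  1.25879055e-02, -4.32913805e-05]), 'tcp_pos': array([ 0.18557025, -0.59627866,  0.23052354]), 'tcp_rot': array([-3.14000424e+00,  1.27293610e-04,  3.01685592e-01]), 'ft_force': array([-0.45462285, -0.31476741, -0.02601806]), 'wrist_torque': array([-0.04066632,  0.04474923,  0.05326537]), 'width': 0.0855205952071128} 0.0187
scene {'intrinsics': array([[485.66749262,   0.        , 283.29603851],
       [  0.        , 485.66749262, 212.4138605 ],
       [  0.        ,   0.        ,   1.        ]]), 'R': array([[ 0.81878728,  0.57396908, -0.01211991],
       [ 0.48372544, -0.70111374, -0.52387902],
       [-0.30918779,  0.42308277, -0.85170645]]), 't': array([-0.42549264, -0.20531797,  1.40248702])}
top {'intrinsics': array([[410.4
[... 168 characters left out ...]
-0.99972164,  0.00632269],
       [-0.9715023 ,  0.02059514, -0.23613369],
       [ 0.23593774, -0.01150986, -0.97170001]]), 't': array([0.01206499, 0.5629098 , 0.91910694])}
{'intrinsics': array([[325.1922621 ,   0.        , 284.06280366],
       [  0.        , 325.1922621 , 216.31370413],
       [  0.        ,   0.        ,   1.        ]]), 'T_tool_cam': array([[ 7.88037754e-04, -9.58231845e-01, -2.85991451e-01,
         7.17280569e-02],
       [ 9.99999675e-01,  8.03299512e-04,  6.39540973e-05,
        -1.12437678e-03],
       [ 1.68453941e-04, -2.85991409e-01,  9.58232167e-01,
        -1.43209956e-01],
       [ 0.00000000e+00,  0.00000000e+00,  0.00000000e+00,
         1.00000000e+00]])}
```

View pics/scene.png

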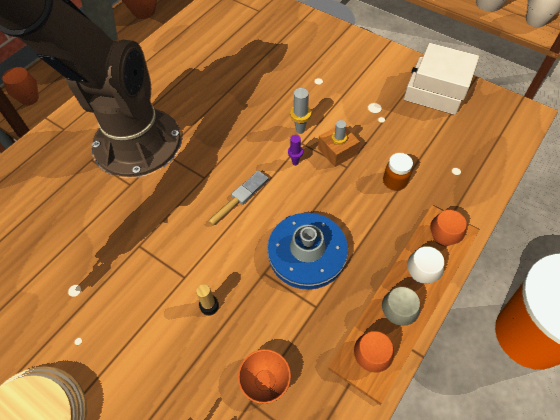

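View pics/top.png

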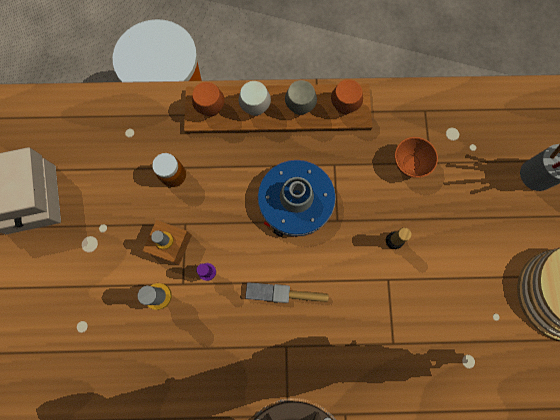

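Candidates for the arbor: the steel one in the wooden stand (scene 340,132 / top 161,237), a bigger steel one standing free (scene 300,105 / top 150,295), and a purple one (scene 295,150 / top 206,271). By the description it is the one in the stand. The tapper is at top (398,237), the wheel at top (297,192).

```bash
cat > h.py <<'E'
import numpy as np,cv2
from station import *
def cloud(n,d):
    m=camera_model(n);K=m["intrinsics"];v,u=np.mgrid[0:420,0:560]
    c=np.stack([(u-K[0,2])/K[0,0]*d,(v-K[1,2])/K[1,1]*d,d],-1)
    return (c-m["t"])@m["R"]
E
python3 - <<'E'
from h import *
im=[]
for n,rois in (("scene",dict(arb=(325,115,365,165),wheel=(262,205,352,290),tap=(190,280,225,320))),("top",dict(arb=(140,220,192,265),wheel=(252,155,340,240),tap=(380,222,416,255)))):
    z=np.load(f"pics/{n}.npz");P=cloud(n,z["d"]);p=z["p"]
    for k,(a,b,c,e) in rois.items():
        Q=P[b:e,a:c].reshape(-1,3); C=p[b:e,a:c].reshape(-1,3).astype(int); ok=z["d"][b:e,a:c].ravel()>0; Q=Q[ok]
        h=Q[:,2]; zm=np.sort(h)[-8]; 
        for lo,hi in {"arb":[(zm-.004,1),(.045,.06)],"wheel":[(.09,.115),(.08,.09),(.03,.044)],"tap":[(zm-.004,1),(.03,.09)]}[k]:
            S=Q[(h>lo)&(h<hi)]
            if len(S): print(n,k,round(lo,3),len(S),"med",S.mean(0).round(4),"midrange",((S.min(0)+S.max(0))/2).round(4),"ext",np.ptp(S,0).round(4))
        im.append(cv2.resize(p[b:e,a:c],(260,260),interpolation=cv2.INTER_CUBIC))
cv2.imwrite("pics/crops.png",np.vstack([np.hstack(im[:3]),np.hstack(im[3:])])[:,:,::-1])
E
```

```text
scene arb 0.114 58 med [0.4991 0.2952 0.1166] midrange [0.4981 0.2954 0.1172] ext [0.0264 0.0254 0.006 ]
scene arb 0.045 480 med [0.508  0.2867 0.0553] midrange [0.5022 0.2917 0.0525] ext [0.096  0.0952 0.0148]
scene wheel 0.09 156 med [ 0.6058 -0.0214  0.1007] midrange [ 0.6035 -0.0219  0.0997] ext [0.0442 0.0398 0.019 ]
scene wheel 0.08 270 med [ 0.6086 -0.0245  0.085 ] midrange [ 0.6071 -0.0217  0.0848] ext [0.0722 0.0745 0.0095]
scene wheel 0.03 3520 med [ 0.6113 -0.0306  0.0404] midrange [ 0.6075 -0.0227  0.037 ] ext [0.1945 0.1957 0.0139]
scene tap 0.1 81 med [ 0.4952 -0.2653  0.102 ] midrange [ 0.4951 -0.2667  0.104 ] ext [0.0264 0.027  0.0075]
scene tap 0.03 150 med [ 0.5047 -0.2717  0.0595] midrange [ 0.499  -0.2672  0.0599] ext [0.0234 0.0282 0.0599]
top arb 0.112 110 med [0.4984 0.2946 0.1147] midrange [0.4984 0.2947 0.1153] ext [0.0257 0.0271 0.0055]
top arb 0.045 849 med [0.4959 0.2912 0.0543] midrange [0.4977 0.2949 0.0526] ext [0.0998 0.1027 0.0146]
top wheel 0.09 126 med [ 0.6075 -0.0236  0.1007] midrange [ 0.6052 -0.0235  0.0982] ext [0.0376 0.0376 0.0159]
top wheel 0.08 224 med [ 0.6046 -0.0229  0.0841] midrange [ 0.6057 -0.023   0.085 ] ext [0.0705 0.0699 0.0098]
top wheel 0.03 3898 med [ 0.6016 -0.0231  0.0393] midrange [ 0.6053 -0.0244  0.037 ] ext [0.1924 0.1937 0.014 ]
top tap 0.098 113 med [ 0.494  -0.2672  0.0996] midrange [ 0.495  -0.2668  0.1006] ext [0.0283 0.0297 0.0058]
top tap 0.03 101 med [ 0.4886 -0.2575  0.0617] midrange [ 0.4932 -0.2634  0.06  ] ext [0.0288 0.023  0.0596]
```

View pics/crops.png

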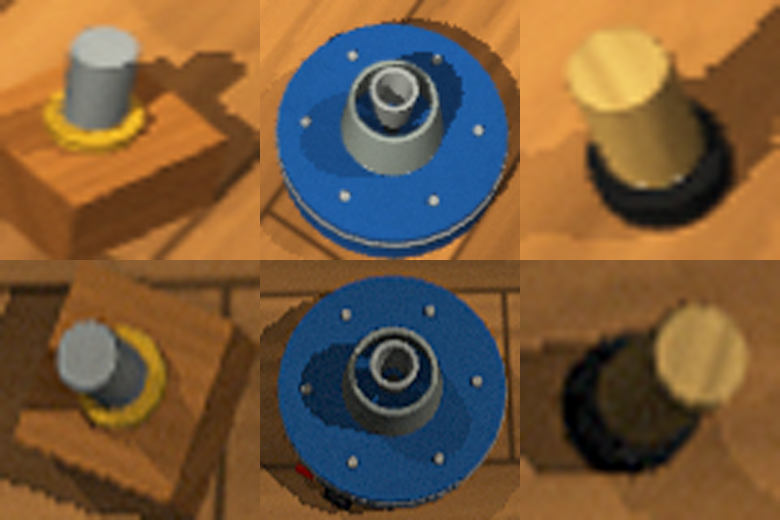

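The crops show the steel arbor with its brass collar in the stand, the steel sleeve upright in the nose, and the tapper upright. Both cameras agree within 2 mm: arbor (0.498, 0.295, top 0.115), wheel axis (0.606, -0.023), sleeve mouth z about 0.104, tapper (0.495, -0.267). I'll start moving.

```bash
python3 -m creep '[[[0,0,0.15,0.04,0,0,0.085],[0,0,0.15,0.04,0,0,0.085],[0,0,0,0.02,-0.045,0,0.085],[0,0,0,0.02,-0.045,0,0.085],[0,0,0,0.02,-0.045,0,0.085],[0,0,0,0.02,-0.045,0,0.085],[0,0,0,0.02,-0.045,0,0.085],[0,0,0,0.02,-0.045,0,0.085],[0,0,0,0.01,-0.045,0,0.085],[0,0,0,0.01,-0.045,0,0.085]]]' 60; python3 -m creep '[[[0,0,0,0,-0.048,0,0.085],[0,0,0,0,-0.048,0,0.085],[0,0,0,0,-0.048,0,0.085],[0,0,0,0,-0.048,0,0.085],[0,0,0,0,-0.048,0,0.085],[0,0,0,0,-0.048,0,0.085],[0,0,0,0,-0.048,0,0.085],[0,0,0,0,-0.048,0,0.085],[0,0,0,0,-0.048,0,0.085],[0,0,0,0,0,0,0.085]]]'
```

```text
clock: 1.1
tcp_pos: [0.403, -0.2165, 0.2311]
tcp_rot: [-3.142, 0.0, 0.002]
ft_force: [1.1, 0.1, -0.3]
width: 0.0848
clock: 2.1
tcp_pos: [0.4009, 0.2203, 0.2315]
tcp_rot: [-3.138, -0.0, 0.01]
ft_force: [-0.3, -0.8, 0.3]
width: 0.085
```

```bash
python3 -m creep '[[[0,0,0,0.048,-0.035,0,0.085],[0,0,0,0.048,-0.035,0,0.085],[0,0,0,0,0,0.03,0.085],[0,0,0,0,0,0.03,0.085],[0,0,0,0,0,0,0.085],[0,0,0,0,0,0,0.085]]]'; python3 - <<'E'
from h import *
s=state();print(s["tcp_pos"],s["tcp_rot"])
p,d=snapshot("wrist");np.savez("pics/w1.npz",p=p,d=d,pos=s["tcp_pos"],rot=s["tcp_rot"])
cv2.imwrite("pics/w1.png",p[:,:,::-1])
# fisheye cloud
from scipy.spatial.transform import Rotation as Rn
m=camera_model("wrist");K=m["intrinsics"];T=m["T_tool_cam"];v,u=np.mgrid[0:420,0:560]
x=(u-K[0,2])/K[0,0];y=(v-K[1,2])/K[1,1];r=np.hypot(x,y)+1e-9;t=np.tan(r)/r
c=np.stack([x*t*d,y*t*d,d],-1)@T[:3,:3].T+T[:3,3]
W=c@Rn.from_euler("xyz",s["tcp_rot"]).as_matrix().T+s["tcp_pos"]
ok=(d>0)&(np.hypot(W[...,0]-.498,W[...,1]-.295)<.03)
for lo,hi in((.111,.12),(.06,.07)):
    S=W[ok&(W[...,2]>lo)&(W[...,2]<hi)]; print(len(S),S.mean(0).round(4) if len(S) else 0,((S.min(0)+S.max(0))/2).round(4) if len(S) else 0)
E
```

```text
clock: 2.7
tcp_pos: [0.4825, 0.272, 0.1714]
tcp_rot: [3.141, 0.001, 0.002]
ft_force: [-0.2, 0.8, 1.5]
width: 0.0849
[0.48251139 0.27201515 0.1713735 ] [3.14076863e+00 1.32772390e-03 1.65035072e-03]
1378 [0.4949 0.2965 0.1156] [0.4942 0.2965 0.1145]
804 [0.5021 0.2927 0.0647] [0.4962 0.2963 0.065 ]
```

View pics/w1.png

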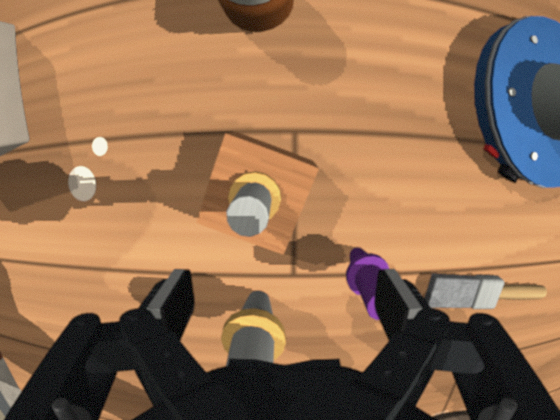

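The wrist picture shows the arbor head at (248,215) in the stand, clear of the purple decoy at (370,285) and the big arbor at (253,340). Its position agrees with the others, about (0.4965, 0.2955). Next: align, descend, grip.

```bash
python3 -m creep '[[[0,0,0,0.014,-0.0235,0,0.085],[0,0,0,0,0,0.02,0.085],[0,0,0,0,0,0.03,0.085],[0,0,0,0,0,0.03,0.085],[0,0,0,0,0,0.017,0.085],[0,0,0,0,0,0,0.085],[0,0,0,0,0,0,0.085]]]' 60;  python3 -m creep '[[[0,0,0,0,0,0,0.02],[0,0,0,0,0,0,0.02],[0,0,0,0,0,0,0.02],[0,0,0,0,0,0,0.02],[0,0,0,0,0,0,0.02],[0,0,0,0,0,0,0.02],[0,0,0,0,0,0,0.02]]]' 60
```

```text
clock: 3.45
tcp_pos: [0.4977, 0.2965, 0.076]
tcp_rot: [-3.141, -0.002, 0.001]
ft_force: [0.7, -1.1, 0.6]
width: 0.0849
clock: 4.15
tcp_pos: [0.497, 0.296, 0.075]
tcp_rot: [-3.142, -0.001, 0.002]
ft_force: [-1.7, -1.2, 6.4]
width: 0.0267
```

```bash
python3 -m creep '[[[0,0,0,0,0,-0.01,0.02],[0,0,0,0,0,-0.025,0.02],[0,0,0,0,0,-0.03,0.02],[0,0,0,0,0,-0.03,0.02],[0,0,0,0,0,-0.03,0.02],[0,0,0,0,0,-0.01,0.02],[0,0,0,0,0,0,0.02],[0,0,0,0,0,0,0.02]]]' 60; python3 -m creep '[[[0,0,0,0.01,0.025,0,0.02],[0,0,0,0.0125,0.04,0,0.02],[0,0,0,0.0125,0.04,0,0.02],[0,0,0,0.0125,0.04,0,0.02],[0,0,0,0.0125,0.04,0,0.02],[0,0,0,0.0125,0.04,0,0.02],[0,0,0,0.0125,0.04,0,0.02],[0,0,0,0.0125,0.035,0,0.02],[0,0,0,0.0125,0.019,0,0.02],[0,0,0,0,0,0,0.02]]]'; python3 -m creep '[[[0,0,0,0,0,0,0.02],[0,0,0,0,0,0,0.02]]]'; python3 - <<'E'
from h import *
s=state();print(s["tcp_pos"],s["tcp_rot"],s["width"])
for n in("scene","top"):
    p,d=snapshot(n);P=cloud(n,d);np.savez(f"pics/{n}2.npz",p=p,d=d)
    a=np.hypot(P[...,0]-.606,P[...,1]+.023)
    for z in np.arange(.095,.2,.006):
        S=P[(d>0)&(a<.03)&(abs(P[...,2]-z)<.003)]
        if len(S)>4: print(n,round(z,3),len(S),((S.min(0)+S.max(0))/2)[:2].round(4),np.ptp(S,0)[:2].round(3))
    
    c=p[170:290,240:400] if n=="scene" else p[110:230,220:380]
    cv2.imwrite(f"pics/{n}2.png",cv2.resize(c,None,fx=3,fy=3)[:,:,::-1])
a=cv2.imread("pics/scene2.png");b=cv2.imread("pics/top2.png");cv2.imwrite("pics/c2.png",cv2.resize(np.hstack([a,b]),(800,300)))
E
```

```text
clock: 4.95
tcp_pos: [0.4962, 0.2953, 0.208]
tcp_rot: [3.14, 0.001, 0.002]
ft_force: [0.2, -0.9, -4.6]
width: 0.0271
clock: 5.95
tcp_pos: [0.6075, -0.028, 0.2066]
tcp_rot: [3.139, 0.003, -0.005]
ft_force: [-0.1, -0.2, -2.4]
width: 0.0265
clock: 6.15
tcp_pos: [0.6064, -0.0214, 0.2081]
tcp_rot: [-3.141, 0.002, 0.003]
ft_force: [0.4, 0.7, -3.4]
width: 0.0266
[ 0.60640733 -0.02144949  0.20811665] [-3.14085501e+00  2.19259616e-03  3.44685033e-03] 0.026606447892721527
scene 0.095 25 [ 0.6082 -0.0235] [0.032 0.034]
scene 0.101 64 [ 0.606  -0.0222] [0.038 0.037]
scene 0.107 47 [ 0.607  -0.0223] [0.037 0.038]
scene 0.149 8 [ 0.6116 -0.027 ] [0.009 0.006]
scene 0.155 9 [ 0.6104 -0.0237] [0.013 0.015]
scene 0.161 5 [ 0.6077 -0.0293] [0.015 0.004]
scene 0.167 11 [ 0.6119 -0.027 ] [0.014 0.01 ]
scene 0.173 8 [ 0.6106 -0.0296] [0.017 0.007]
scene 0.191 26 [ 0.6108 -0.0283] [0.034 0.026]
scene 0.197 75 [ 0.6099 -0.0218] [0.036 0.038]
top 0.095 8 [ 0.6032 -0.0226] [0.028 0.026]
top 0.101 66 [ 0.6032 -0.0235] [0.032 0.038]
top 0.107 9 [ 0.6014 -0.0232] [0.029 0.033]
top 0.191 13 [ 0.5964 -0.0174] [0.019 0.031]
top 0.197 58 [ 0.5972 -0.0173] [0.02  0.031]
```

View pics/c2.png

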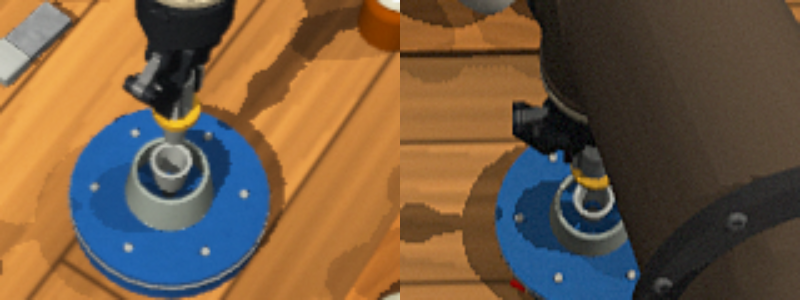

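```bash
python3 -m creep '[[[0,0,0,-0.001,0.0015,0.01,0.02],[0,0,0,0,0,0.015,0.02],[0,0,0,0,0,0.015,0.02],[0,0,0,0,0,0.006,0.02],[0,0,0,0,0,0.006,0.02],[0,0,0,0,0,0,0.02],[0,0,0,0,0,0,0.02]]]' ; python3 -m creep '[[[0,0,0,0,0,0.004,0.02],[0,0,0,0,0,0.004,0.02],[0,0,0,0,0,0.003,0.02],[0,0,0,0,0,0.003,0.02],[0,0,0,0,0,0,0.02],[0,0,0,0,0,0,0.02]]]'
```

```text
clock: 6.95
tcp_pos: [0.6066, -0.0242, 0.1577]
tcp_rot: [-3.142, -0.001, 0.002]
ft_force: [-1.0, 0.3, -4.0]
width: 0.0263
clock: 7.55
tcp_pos: [0.6063, -0.0243, 0.1433]
tcp_rot: [-3.142, 0.0, 0.002]
ft_force: [-0.3, 0.1, -3.6]
width: 0.0266
```

```bash
python3 -m creep '[[[0,0,0,0,0,0.003,0.02],[0,0,0,0,0,0.003,0.02],[0,0,0,0,0,0.002,0.02],[0,0,0,0,0,0,0.02],[0,0,0,0,0,0,0.02]]]' ; python3 -m creep '[[[0,0,0,0,0,0.0015,0.02],[0,0,0,0,0,0,0.02],[0,0,0,0,0,0,0.02]]]'
```

```text
clock: 8.05
tcp_pos: [0.6061, -0.0238, 0.135]
tcp_rot: [-3.141, 0.001, 0.002]
ft_force: [-1.4, 2.8, -4.7]
width: 0.0267
clock: 8.35
tcp_pos: [0.6062, -0.0237, 0.1338]
tcp_rot: [-3.141, 0.0, 0.002]
ft_force: [-2.2, 4.2, -1.3]
width: 0.0267
```

```bash
python3 -m creep '[[[0,0,0,0,0,0.0012,0.02],[0,0,0,0,0,0,0.02],[0,0,0,0,0,0,0.02]]]'
```

```text
clock: 8.65
tcp_pos: [0.6061, -0.0235, 0.1328]
tcp_rot: [-3.141, 0.0, 0.002]
ft_force: [-3.8, 5.2, 0.1]
width: 0.0265
```

The bore is pushing sideways (-x, +y), so I'll yield about 1 mm that way and go down a little more.

```bash
python3 -m creep '[[[0,0,0,-0.0008,-0.0012,0,0.02],[0,0,0,0,0,0,0.02],[0,0,0,0,0,0,0.02]]]';python3 -m creep '[[[0,0,0,0,0,0.0012,0.02],[0,0,0,0,0,0,0.02],[0,0,0,0,0,0,0.02]]]'
```

```text
clock: 8.95
tcp_pos: [0.6058, -0.0234, 0.1327]
tcp_rot: [3.141, -0.001, 0.001]
ft_force: [0.1, 2.7, -2.4]
width: 0.0267
clock: 9.25
tcp_pos: [0.6056, -0.0232, 0.1313]
tcp_rot: [3.142, -0.0, 0.002]
ft_force: [-0.5, 2.4, -2.8]
width: 0.0268
```

```bash
python3 -m creep '[[[0,0,0,0,-0.0008,0.0008,0.02],[0,0,0,0,0,0,0.02],[0,0,0,0,0,0,0.02]]]';python3 -m creep '[[[0,0,0,0,0,0.001,0.02],[0,0,0,0,0,0,0.02],[0,0,0,0,0,0,0.02]]]'
```

```text
clock: 9.55
tcp_pos: [0.6055, -0.0229, 0.1304]
tcp_rot: [3.141, 0.0, 0.001]
ft_force: [-0.8, -0.6, -3.5]
width: 0.0268
clock: 9.85
tcp_pos: [0.6055, -0.0226, 0.1295]
tcp_rot: [3.141, 0.0, 0.002]
ft_force: [0.2, 0.1, -2.9]
width: 0.0268
```

```bash
python3 -m creep '[[[0,0,0,0,0,0.0008,0.02],[0,0,0,0,0,0,0.02],[0,0,0,0,0,0,0.02]]]'; python3 - <<'E'
from station import *
print(state()["tcp_pos"],state()["ft_force"])
E
```

```text
clock: 10.15
tcp_pos: [0.6054, -0.0225, 0.1287]
tcp_rot: [3.141, 0.0, 0.002]
ft_force: [-0.9, 0.1, -3.4]
width: 0.0266
[ 0.60540975 -0.02253132  0.12868818] [-0.87958691  0.13285719 -3.39853051]
```

```bash
python3 -m creep '[[[0,0,0,0,0,0.0008,0.02],[0,0,0,0,0,0,0.02],[0,0,0,0,0,0,0.02]]]'; python3 -m creep '[[[0,0,0,0,0,0,0.035],[0,0,0,0,0,0,0.045],[0,0,0,0,0,0,0.06],[0,0,0,0,0,0,0.085],[0,0,0,0,0,0,0.085],[0,0,0,0,0,-0.03,0.085],[0,0,0,0,0,-0.03,0.085],[0,0,0,0,0,-0.03,0.085],[0,0,0,0,0,-0.03,0.085]]]'
```

```text
clock: 10.45
tcp_pos: [0.6055, -0.0225, 0.1281]
tcp_rot: [3.141, -0.0, 0.002]
ft_force: [-1.1, -2.1, 0.1]
width: 0.0265
clock: 11.35
tcp_pos: [0.6054, -0.0223, 0.2493]
tcp_rot: [-3.142, -0.0, 0.002]
ft_force: [0.5, -0.5, 0.1]
width: 0.0848
```

```bash
python3 -m creep '[[[0,0,0,-0.01,0.024,0,0.085],[0,0,0,-0.02,0.044,0,0.085],[0,0,0,-0.02,0.044,0,0.085],[0,0,0,-0.02,0.044,0.02,0.085],[0,0,0,-0.02,0.044,0.03,0.085],[0,0,0,-0.02,0.044,0.03,0.085],[0,0,0,0,0,0,0.085],[0,0,0,0,0,0,0.085]]]'; python3 - <<'E'
from h import *
from scipy.spatial.transform import Rotation as Rn
s=state();print(s["tcp_pos"],s["tcp_rot"])
p,d=snapshot("wrist")
m=camera_model("wrist");K=m["intrinsics"];T=m["T_tool_cam"];v,u=np.mgrid[0:420,0:560]
x=(u-K[0,2])/K[0,0];y=(v-K[1,2])/K[1,1];r=np.hypot(x,y)+1e-9;t=np.tan(r)/r
c=np.stack([x*t*d,y*t*d,d],-1)@T[:3,:3].T+T[:3,3]
W=c@Rn.from_euler("xyz",s["tcp_rot"]).as_matrix().T+s["tcp_pos"]
def rep(n,W,d,cx,cy,lo,hi,R=.03):
    S=W[(d>0)&(np.hypot(W[...,0]-cx,W[...,1]-cy)<R)&(W[...,2]>lo)&(W[...,2]<hi)]
    print(n,lo,len(S),S.mean(0).round(4) if len(S) else 0,((S.min(0)+S.max(0))/2).round(4) if len(S) else 0)
rep("w tapper",W,d,.495,-.2665,.095,.11)
im=[cv2.resize(p,(400,300))]
for n,(a,b) in (("scene",(240,150)),("top",(220,110))):
    p,d=snapshot(n);P=cloud(n,d);rep(n,P,d,.605,-.0225,.16,.185);rep(n,P,d,.605,-.0225,.105,.125)
    im.append(cv2.resize(p[b:b+120,a:a+130],(325,300)))
cv2.imwrite("pics/c3.png",cv2.resize(np.hstack(im),(800,230))[:,:,::-1])
E
```

```text
clock: 12.15
tcp_pos: [0.5007, -0.2549, 0.1755]
tcp_rot: [-3.141, 0.001, -0.001]
ft_force: [0.4, 1.3, 0.0]
width: 0.0851
[ 0.50069814 -0.25489822  0.17551902] [-3.14104662e+00  1.33614012e-03 -1.08170624e-03]
w tapper 0.095 1333 [ 0.492  -0.2662  0.1004] [ 0.491  -0.2661  0.099 ]
scene 0.16 127 [ 0.6076 -0.0235  0.1684] [ 0.6072 -0.0229  0.1664]
scene 0.105 139 [ 0.6113 -0.0294  0.1174] [ 0.6066 -0.0227  0.1151]
top 0.16 128 [ 0.6048 -0.0232  0.1672] [ 0.6053 -0.0239  0.1661]
top 0.105 120 [ 0.5979 -0.0225  0.1168] [ 0.6024 -0.0243  0.1171]
```

View pics/c3.png

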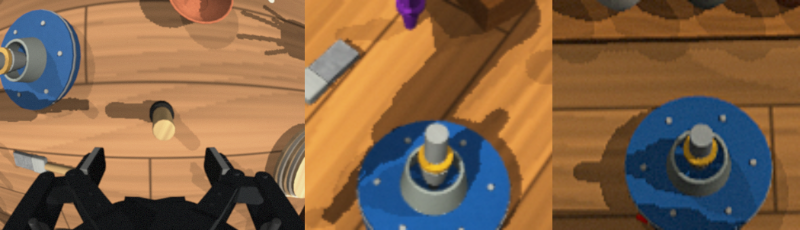

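The picture shows the arbor upright in the sleeve, head at z about 0.1675, and the tapper at about (0.4935, -0.2665). I'll grasp the tapper.

```bash
python3 -m creep '[[[0,0,0,-0.007,0.0115,0,0.085],[0,0,0,0,0,0.03,0.085],[0,0,0,0,0,0.035,0.085],[0,0,0,0,0,0.035,0.085],[0,0,0,0,0,0.02,0.085],[0,0,0,0,0,0.011,0.085],[0,0,0,0,0,0,0.085],[0,0,0,0,0,0,0.085]]]' 90;  python3 -m creep '[[[0,0,0,0,0,0,0.02],[0,0,0,0,0,0,0.02],[0,0,0,0,0,0,0.02],[0,0,0,0,0,0,0.02],[0,0,0,0,0,0,0.02],[0,0,0,0,0,0,0.02],[0,0,0,0,0,0,0.02]]]' 90
```

```text
clock: 13.1
tcp_pos: [0.4954, -0.2657, 0.0461]
tcp_rot: [3.141, -0.001, 0.002]
ft_force: [-0.3, -0.1, 0.3]
width: 0.0849
clock: 13.8
tcp_pos: [0.495, -0.2657, 0.0458]
tcp_rot: [3.141, -0.001, 0.002]
ft_force: [-0.1, -0.4, 5.2]
width: 0.0291
```

```bash
python3 -m creep '[[[0,0,0,0,0,-0.015,0.02],[0,0,0,0,0,-0.035,0.02],[0,0,0,0,0,-0.04,0.02],[0,0,0,0,0,-0.04,0.02],[0,0,0,0,0,-0.04,0.02],[0,0,0,0,0,-0.03,0.02],[0,0,0,0,0,0,0.02]]]';  python3 -m creep '[[[0,0,0,0.011,-0.0227,0,0.02],[0,0,0,0.018,-0.04,0,0.02],[0,0,0,0.018,-0.04,0,0.02],[0,0,0,0.018,-0.04,0,0.02],[0,0,0,0.018,-0.04,0,0.02],[0,0,0,0.018,-0.04,0,0.02],[0,0,0,0.01,-0.02,0,0.02],[0,0,0,0,0,0,0.02],[0,0,0,0,0,0,0.02]]]'; python3 - <<'E'
from h import *
s=state();print(s["tcp_pos"],s["tcp_rot"],s["ft_force"])
im=[]
for n,(a,b) in (("scene",(240,130)),("top",(220,110))):
    p,d=snapshot(n); im.append(cv2.resize(p[b:b+130,a:a+150],(400,347)))
cv2.imwrite("pics/c4.png",np.hstack(im)[:,:,::-1])
E
```

```text
clock: 14.5
tcp_pos: [0.4967, -0.266, 0.2496]
tcp_rot: [3.138, -0.007, 0.002]
ft_force: [0.5, -1.1, -2.2]
width: 0.0293
clock: 15.4
tcp_pos: [0.6045, -0.0225, 0.2436]
tcp_rot: [3.141, 0.003, 0.003]
ft_force: [-0.2, -0.6, -2.7]
width: 0.0292
[ 0.60450263 -0.02248233  0.24360528] [3.14118819e+00 2.55057541e-03 2.85968449e-03] [-0.16620854 -0.60895553 -2.67495154]
```

View pics/c4.png

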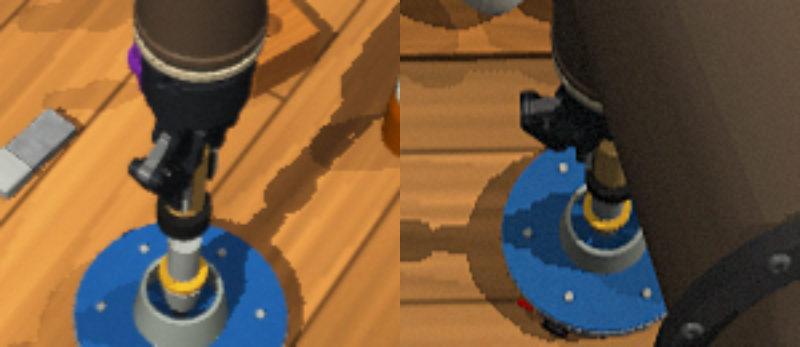

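The tapper's foot is centred over the arbor head, with a clear gap. Approach, then a first slow tap.

```bash
python3 -m creep '[[[0,0,0,0,0,0.01,0.02],[0,0,0,0,0,0.01,0.02],[0,0,0,0,0,0.006,0.02],[0,0,0,0,0,0,0.02],[0,0,0,0,0,0,0.02]]]';  python3 -m creep '[[[0,0,0,0,0,0.002,0.02],[0,0,0,0,0,0.002,0.02],[0,0,0,0,0,0.002,0.02],[0,0,0,0,0,0.001,0.02]]]'
```

```text
clock: 16.0
tcp_pos: [0.6051, -0.0227, 0.2189]
tcp_rot: [3.142, 0.0, 0.001]
ft_force: [0.7, 0.9, -2.4]
width: 0.029
clock: 16.4
tcp_pos: [0.606, -0.0222, 0.2132]
tcp_rot: [-3.141, -0.002, 0.002]
ft_force: [-2.0, 1.5, 9.7]
width: 0.0291
```

```bash
python3 -m creep '[[[0,0,0,0,0,0.001,0.02],[0,0,0,0,0,0.001,0.02],[0,0,0,0,0,0.001,0.02]]]'
```

```text
clock: 16.7
tcp_pos: [0.6061, -0.0221, 0.2109]
tcp_rot: [-3.141, -0.003, 0.002]
ft_force: [-2.1, 0.5, 10.8]
width: 0.0294
```

```bash
python3 -m creep '[[[0,0,0,0,0,0.001,0.02],[0,0,0,0,0,0.001,0.02],[0,0,0,0,0,0.001,0.02],[0,0,0,0,0,0.001,0.02]]]'; python3 -m creep '[[[0,0,0,0,0,-0.01,0.02],[0,0,0,0,0,-0.01,0.02],[0,0,0,0,0,0,0.02],[0,0,0,0,0,0,0.02],[0,0,0,0,0,0,0.02]]]'; python3 - <<'E'
from h import *
for n in("scene",):
    p,d=snapshot(n);P=cloud(n,d)
    a=np.hypot(P[...,0]-.606,P[...,1]+.023); S=P[(d>0)&(a<.016)&(P[...,2]>.14)&(P[...,2]<.176)]
    print(len(S),np.sort(S[:,2])[-10:].round(4))
E
```

```text
clock: 17.1
tcp_pos: [0.6062, -0.0221, 0.2071]
tcp_rot: [-3.141, -0.003, 0.002]
ft_force: [-3.1, 0.1, 11.4]
width: 0.0293
clock: 17.6
tcp_pos: [0.605, -0.0226, 0.2248]
tcp_rot: [3.141, 0.001, 0.002]
ft_force: [-0.6, -0.5, -2.8]
width: 0.0291
72 [0.1622 0.1623 0.1624 0.1626 0.1629 0.1631 0.1632 0.164  0.1641 0.1649]
```

Tap 1 sank it about 6 mm with 14 N and the foot then lifted clear. Tap 2.

```bash
python3 -m creep '[[[0,0,0,0,0,0.008,0.02],[0,0,0,0,0,0.006,0.02],[0,0,0,0,0,0.002,0.02],[0,0,0,0,0,0.001,0.02],[0,0,0,0,0,0.001,0.02],[0,0,0,0,0,0.001,0.02],[0,0,0,0,0,0.001,0.02]]]'; python3 -m creep '[[[0,0,0,0,0,0.001,0.02],[0,0,0,0,0,0.001,0.02],[0,0,0,0,0,0.001,0.02]]]'
```

```text
clock: 18.35
tcp_pos: [0.6059, -0.0223, 0.2067]
tcp_rot: [3.142, -0.002, 0.002]
ft_force: [-4.5, -0.1, 10.5]
width: 0.0292
clock: 18.65
tcp_pos: [0.606, -0.0223, 0.2042]
tcp_rot: [3.141, -0.003, 0.002]
ft_force: [-3.9, -0.0, 11.4]
width: 0.0295
```

```bash
python3 -m creep '[[[0,0,0,0,0,0.001,0.02],[0,0,0,0,0,0.001,0.02],[0,0,0,0,0,0.001,0.02]]]'; python3 -m creep '[[[0,0,0,0,0,0.001,0.02],[0,0,0,0,0,0.001,0.02]]]'
```

```text
clock: 18.95
tcp_pos: [0.6061, -0.0223, 0.2014]
tcp_rot: [3.141, -0.003, 0.002]
ft_force: [-4.2, -0.2, 14.9]
width: 0.0292
clock: 19.15
tcp_pos: [0.6062, -0.0223, 0.1997]
tcp_rot: [3.141, -0.003, 0.002]
ft_force: [-4.2, -0.2, 15.2]
width: 0.0294
```

```bash
python3 -m creep '[[[0,0,0,0,0,-0.01,0.02],[0,0,0,0,0,-0.008,0.02],[0,0,0,0,0,0,0.02],[0,0,0,0,0,0,0.02]]]'; python3 -m creep '[[[0,0,0,0,0,0.008,0.02],[0,0,0,0,0,0.006,0.02],[0,0,0,0,0,0.002,0.02],[0,0,0,0,0,0.001,0.02],[0,0,0,0,0,0.001,0.02],[0,0,0,0,0,0.001,0.02]]]'; python3 -m creep '[[[0,0,0,0,0,0.001,0.02],[0,0,0,0,0,0.001,0.02]]]'
```

```text
clock: 19.55
tcp_pos: [0.6054, -0.0226, 0.2152]
tcp_rot: [3.142, -0.0, 0.002]
ft_force: [-0.4, -0.3, -3.5]
width: 0.029
clock: 20.15
tcp_pos: [0.6061, -0.0223, 0.1987]
tcp_rot: [3.141, -0.003, 0.002]
ft_force: [-7.8, -0.4, 28.7]
width: 0.0291
clock: 20.35
tcp_pos: [0.6068, -0.0222, 0.1985]
tcp_rot: [3.141, -0.005, 0.002]
ft_force: [-11.6, -1.3, 42.3]
width: 0.0293
```

At the stop: 2 mm of command gave 0.2 mm of motion, and force climbed to about 45 N. Lift and do one confirming tap.

```bash
python3 -m creep '[[[0,0,0,0,0,-0.01,0.02],[0,0,0,0,0,-0.008,0.02],[0,0,0,0,0,0,0.02],[0,0,0,0,0,0,0.02]]]'; python3 -m creep '[[[0,0,0,0,0,0.008,0.02],[0,0,0,0,0,0.004,0.02],[0,0,0,0,0,0.002,0.02],[0,0,0,0,0,0.001,0.02],[0,0,0,0,0,0,0.02]]]'; python3 -m creep '[[[0,0,0,0,0,0.001,0.02],[0,0,0,0,0,0.001,0.02]]]';
```

```text
clock: 20.75
tcp_pos: [0.605, -0.0226, 0.2115]
tcp_rot: [3.142, 0.001, 0.002]
ft_force: [0.3, 0.0, -2.3]
width: 0.0291
clock: 21.25
tcp_pos: [0.6056, -0.0223, 0.1988]
tcp_rot: [3.141, -0.002, 0.002]
ft_force: [-5.4, -1.1, 17.4]
width: 0.0297
clock: 21.45
tcp_pos: [0.6064, -0.0223, 0.1986]
tcp_rot: [3.141, -0.004, 0.002]
ft_force: [-10.0, -0.5, 36.7]
width: 0.0292
```

Locked home: the same depth, with force rising at once. I'll return the tapper to its old place.

```bash
python3 -m creep '[[[0,0,0,0,0,-0.01,0.02],[0,0,0,0,0,-0.025,0.02],[0,0,0,0,0,-0.025,0.02],[0,0,0,-0.01,0.02,0,0.02],[0,0,0,-0.02,0.044,0,0.02],[0,0,0,-0.02,0.044,0,0.02],[0,0,0,-0.02,0.044,0,0.02],[0,0,0,-0.02,0.044,0,0.02],[0,0,0,-0.015,0.035,0,0.02],[0,0,0,-0.006,0.012,0,0.02]]]'; python3 -m creep '[[[0,0,0,0,0,0.02,0.02],[0,0,0,0,0,0.04,0.02],[0,0,0,0,0,0.04,0.02],[0,0,0,0,0,0.03,0.02],[0,0,0,0,0,0.02,0.02],[0,0,0,0,0,0.01,0.02],[0,0,0,0,0,0.01,0.02],[0,0,0,0,0,0,0.02],[0,0,0,0,0,0,0.02],[0,0,0,0,0,0,0.02]]]'; python3 - <<'E'
from h import *
print(state()["tcp_pos"])
im=[]
for n,(a,b) in (("scene",(170,220)),("top",(350,190))):
    p,d=snapshot(n); im.append(cv2.resize(p[b:b+120,a:a+140],(400,343)))
cv2.imwrite("pics/c5.png",np.hstack(im)[:,:,::-1])
E
```

```text
clock: 22.45
tcp_pos: [0.4917, -0.2708, 0.2542]
tcp_rot: [3.14, 0.002, -0.005]
ft_force: [-0.1, 0.4, -2.8]
width: 0.0293
clock: 23.45
tcp_pos: [0.4954, -0.266, 0.0862]
tcp_rot: [3.141, -0.002, 0.002]
ft_force: [-0.1, -0.2, -1.5]
width: 0.0293
[ 0.49540971 -0.26596848  0.08618229]
```

View pics/c5.png

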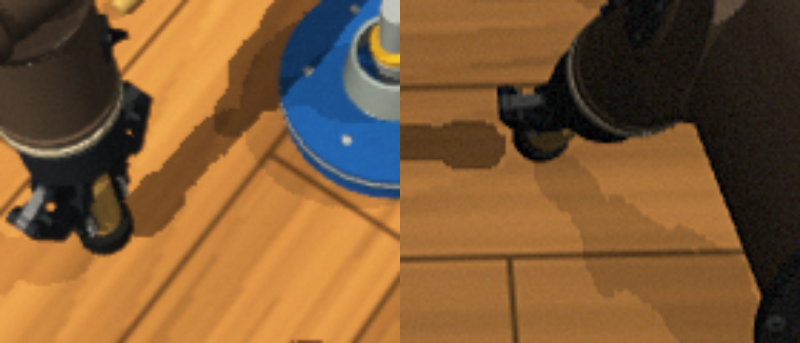

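The tapper hangs upright over its clear spot. Lowering it.

```bash
python3 -m creep '[[[0,0,0,0,0,0.015,0.02],[0,0,0,0,0,0.012,0.02],[0,0,0,0,0,0.008,0.02],[0,0,0,0,0,0.002,0.02],[0,0,0,0,0,0,0.02],[0,0,0,0,0,0,0.02]]]'; python3 -m creep '[[[0,0,0,0,0,0.001,0.02],[0,0,0,0,0,0.001,0.02],[0,0,0,0,0,0,0.02],[0,0,0,0,0,0,0.02]]]'
```

```text
clock: 24.15
tcp_pos: [0.495, -0.2658, 0.0485]
tcp_rot: [3.141, -0.0, 0.002]
ft_force: [0.1, 0.9, -2.5]
width: 0.0294
clock: 24.55
tcp_pos: [0.4947, -0.2658, 0.0462]
tcp_rot: [3.141, -0.0, 0.002]
ft_force: [0.4, 0.3, -1.8]
width: 0.029
```

```bash
python3 -m creep '[[[0,0,0,0,0,0.0006,0.02],[0,0,0,0,0,0,0.02],[0,0,0,0,0,0,0.02]]]'; python3 -m creep '[[[0,0,0,0,0,0,0.035],[0,0,0,0,0,0,0.045],[0,0,0,0,0,0,0.06],[0,0,0,0,0,0,0.085],[0,0,0,0,0,0,0.085],[0,0,0,0,0,-0.03,0.085],[0,0,0,0,0,-0.04,0.085],[0,0,0,0,0,-0.04,0.085],[0,0,0,0,0,-0.04,0.085],[0,0,0,0,0,-0.03,0.085]]]'; python3 -m creep '[[[0,0,0,-0.02,0.03,0,0.085],[0,0,0,-0.02,0.04,0,0.085],[0,0,0,-0.02,0.04,0,0.085],[0,0,0,-0.02,0.04,0,0.085],[0,0,0,-0.02,0.03,0,0.085],[0,0,0,0,0,0,0.085],[0,0,0,0,0,0,0.085]]]'; python3 - <<'E'
from h import *
def rep(n,W,d,cx,cy,lo,hi,R=.03):
    S=W[(d>0)&(np.hypot(W[...,0]-cx,W[...,1]-cy)<R)&(W[...,2]>lo)&(W[...,2]<hi)]
    print(n,lo,len(S),S.mean(0).round(4) if len(S) else 0,((S.min(0)+S.max(0))/2).round(4) if len(S) else 0)
im=[]
for n in("scene","top"):
    p,d=snapshot(n);P=cloud(n,d);rep(n+" head",P,d,.605,-.0225,.14,.185);rep(n+" headtop",P,d,.605,-.0225,.149,.185);rep(n+" tap",P,d,.495,-.266,.095,.11)
    im.append(cv2.resize(p[50:400],(400,250)))
cv2.imwrite("pics/c6.png",np.hstack(im)[:,:,::-1])
E
```

```text
clock: 24.85
tcp_pos: [0.4948, -0.2658, 0.0459]
tcp_rot: [3.141, -0.0, 0.002]
ft_force: [-1.5, -0.3, 3.0]
width: 0.0295
clock: 25.85
tcp_pos: [0.4951, -0.2658, 0.2283]
tcp_rot: [3.141, -0.002, 0.002]
ft_force: [1.1, -0.4, -1.1]
width: 0.0852
clock: 26.55
tcp_pos: [0.3942, -0.4465, 0.2253]
tcp_rot: [-3.141, 0.0, -0.001]
ft_force: [0.7, 1.1, -1.1]
width: 0.0849
scene head 0.14 142 [ 0.6081 -0.0242  0.1524] [ 0.6068 -0.0228  0.1497]
scene headtop 0.149 118 [ 0.6072 -0.0229  0.154 ] [ 0.6068 -0.0228  0.1542]
scene tap 0.095 150 [ 0.4961 -0.2664  0.1005] [ 0.4952 -0.2661  0.1002]
top head 0.14 132 [ 0.6046 -0.0232  0.1514] [ 0.6063 -0.0232  0.1482]
top headtop 0.149 116 [ 0.6058 -0.0235  0.1524] [ 0.6064 -0.0232  0.1527]
top tap 0.095 136 [ 0.4935 -0.2666  0.0989] [ 0.4941 -0.2668  0.1006]
```

View pics/c6.png

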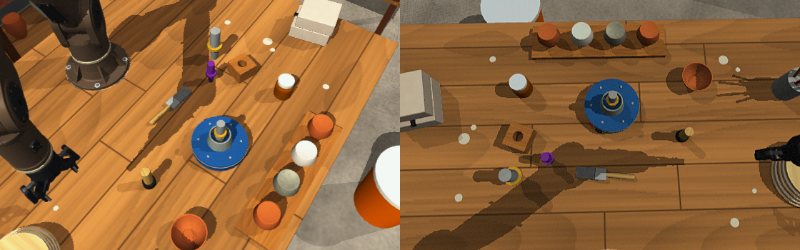

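The picture shows the arbor upright in the wheel, its head about 14.5 mm lower than when set in, the tapper standing upright, the stand empty and everything else in place.

```bash
python3 -c "
from station import *
print(state()['ft_force']);print(finish_job())"
```

```text
[-0.26872713  0.44747778  0.55606137]
the job is handed in; nothing more can be done
None
```

The arbor is locked home in the trimming wheel and the tapper is back upright on the bench. I handed the job in at about 27 s of the 64 s.

- **Setting in:** I lifted the steel arbor out of its stand and lowered it into the sleeve. The bore pushed back sideways with up to about 6 N, so I shifted about 1 mm to follow it. I let go at about zero vertical force.
- **Tapping:** I made four slow taps with the rubber foot and lifted off after each. The first two took about 14–18 N and sank the arbor about 6 mm, then 8 mm more. The third reached the stop, where 2 mm of command gave only 0.2 mm of motion and the force climbed to about 45 N. The fourth, a check, stopped at the same depth at about 40 N.
- **Last checks:** The arbor head fell from z of about 0.1675 to 0.153 m, about 14.5 mm and within the expected 6–19 mm, and the arbor stands upright. The tapper stands upright where it was, and the other things look unmoved. The gripper is open, clear and carries no load.
- **Disagreements:** The cameras differed by 1–3 mm on positions, and no check failed. I could not read the lock joint itself, so "home" rests on the force rise and the unchanged depth.

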